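# Stop and clear the round salon timer

### The arm

A 6-joint arm with a two-finger parallel gripper is mounted at the origin on the work surface. World frame = base frame: x ahead of the robot, y to its left, z up, the work surface at z = 0. Lengths are in m, angles in degrees, forces in N, time in s.
With the tool pointing down it reaches from about 0.3 to 0.75 m from the base axis. Payload 8.5 kg.
Tool frame: the origin (TCP) lies at the very end of the fingers, on their centre line; the grasp point (between the pads) lies 19 mm behind it; z points along the fingers, y is the line along which they close (so a half turn about z gives the same grasp; the last joint's range is limited). The gripper opens to 85 mm and grips with 20 to 120 N. Pads are 22 mm wide; open, the fingers measure 114 mm over their backs; the gripper's body (76 mm by 85 mm) begins 54 mm behind the grasp point. The pads swing forward as they close: fully open they stand 13 mm farther back than shut.
Start: joints at [-87.221, 21.807, 74.336, -0, 83.858, -12.336], TCP at [0.143, -0.531, 0.231] pointing down, gripper open.
Joint ranges: [-178.18, 178.18], [-50.72, 133.34], [12.68, 142.11], [-81.47, 261.47], [9.98, 163.14], [-165.26, 165.26]. Speed limits (degrees/s): [136.94, 136.94, 180, 180, 180, 180].

### API

Orientations are given as a 3x3 rotation matrix whose columns are the frame's x, y, z axes.
In Python, from rig import * gives the robot as it stands. The module is installed in compiled form; this text tells all that it offers.
- The arm moves only by the shell command python3 -m pendant 'ROWS' [OPENING] [FORCE]. ROWS is JSON, a list of rows, each a list of 2 entries, a list of its own where there are three numbers: the shift along the tool's x, y, z as a fraction of full scale, then the turn, a rotation vector about the tool's x, y, z as a fraction of full scale. A call has 1 to 8 rows; each row shifts and turns the commanded pose from where the row before left it, along the tool's axes as they then stand; what a row does not reach is not made up. Full scale, the value 1, is 40 mm for a shift and 5 degrees for a turn. A row lasts 1/8 s, in which the tool goes at most 62.5 mm and 10.7 degrees, less where a joint would pass 70% of its speed; a pose out of reach is approached as far as the arm can. A call with a number of a shift or a turn outside -1 to 1 is refused whole. A call with a gripper value outside its range is refused whole. OPENING is the opening, from 0 (shut) to 1 (fully open), set as the call begins (- or left out, the last holds). The fingers move at their own pace and stop on an object; FORCE is the grip in N (left out, the last holds). Time passes only in rows, so rows that do not move let the fingers close. It gives the time, the measured TCP pose, the force, the opening and the grip force at its end, in the units of the state.
- observe(): the state, without advancing time (a new reading comes with each control period).
- get_image(name): name is "scene" or "top" or "wrist"; returns a dict with "img" (400x640x3 uint8, blue, green, red), "range_z" (400x640 float32, m along the optical axis (not along the pixel's ray), 0 where there is no reading), "camera_matrix" (3x3 intrinsics, pixels), "dist_coeffs" ([k1, k2, p1, p2, k3] as OpenCV has them; the pictures are not rectified), "eye" and "rotation" of the camera in the world. Camera axes: x right, y down, z forward; pixel columns grow to the right and rows downward; lengths in m; the calibration is good to about 2 mm. A picture is of the moment at which its call begins.
- close_job(): hands the job in; it is judged then, once.
Trained networks look in the newest picture that a camera, given by its name, has taken for a name from the list of things; names that differ only in an ending like _2 or _b are one class to them, and where a whole thing is asked for, a point or a joint stands for the part that bears it (a point fixed in the world has none). Each returns a list of dicts, best first, with "conf" (0 to 1); they miss things now and then, are a little off and sometimes report something else, mostly with a low value. They report only what shows in the picture. A call takes as long as a camera call. They do not tell look-alikes from the thing itself.
- regions_of(camera, query): "mask" (400x640 bool, what is visible of it).
- landmark_of(camera, query): "point" ([x, y, z] in m, in world coordinates, good to about 4 mm: a listed point, or the origin of a listed thing).
The state is a dict: "time_s": time; "q": joint angles; "qvel": joint speeds; "joint_efforts": joint torques, N m; "position": TCP position; "tool_rot": TCP orientation; "ft_force": force on the tool from outside, world axes, zero at the start; "wrist_torque": the same for the moment, N m; "grip_width": finger opening in m; "gripper_force": force on a finger pad.
Only numpy, scipy, OpenCV 4.12 (cv2) and the standard library are available. Lean on these libraries where they do the work, as an engineer would, in place of code of your own. Each camera call takes 0.05 s, during which the arm holds its last target. There are 200 camera calls.

### The job

The round timer on the salon counter has run out: with the fingertips gently press its big key fully down and let it come back out, to stop it, then press its small key fully down in the same way, to clear it, and withdraw. Only press the keys: the round timer is not to be lifted, tipped or pushed away from its place, and the square timer, the oblong timer, the jar and the can must not be touched.

Things in the scene. Friction and masses are not known exactly. Their poses are not given: they have to be found in the camera images.
- round_timer: white plastic desk timer lying loose on the counter, 0.2 to 0.35 kg, round case, a disc 116 mm across, 28 mm high with a flat top. Origin: centre of its underside, z up. On its top, along its x axis, are a big grey round key (30 mm diameter, centre at x = -30 mm), a small dark display window, and a small grey round key (16 mm diameter, centre at x = +34 mm). Keys stand 9 mm proud of the case. All three timers have this same face
- square_timer: white plastic desk timer lying loose on the counter, 0.2 to 0.35 kg, square case, 100 x 100 mm, 28 mm high with a flat top. Origin: centre of its underside, z up. On its top, along its x axis, are a big grey round key (30 mm diameter, centre at x = -30 mm), a small dark display window, and a small grey round key (16 mm diameter, centre at x = +34 mm). Keys stand 9 mm proud of the case. All three timers have this same face
- oblong_timer: white plastic desk timer lying loose on the counter, 0.2 to 0.35 kg, oblong case, 140 mm (its x) x 74 mm (its y), 28 mm high with a flat top. Origin: centre of its underside, z up. On its top, along its x axis, are a big grey round key (30 mm diameter, centre at x = -30 mm), a small dark display window, and a small grey round key (16 mm diameter, centre at x = +34 mm). Keys stand 9 mm proud of the case. All three timers have this same face
- round_timer_big_key_top (a point): centre of the top face of the round timer's big key (stop), 37 mm above the counter when the key is out; moves down with the key
- round_timer_small_key_top (a point): centre of the top face of the round timer's small key (clear), 37 mm above the counter when the key is out; moves down with the key
- round_timer_big_key (a joint): travel of the round timer's big key in m: 0 out, 0.005 fully down. A spring pushes it back out: about 1.5 N to start it, 4 N fully down; when fully down it still stands 4 mm above the case
- round_timer_small_key (a joint): travel of the round timer's small key in m: 0 out, 0.005 fully down. A spring pushes it back out: about 1.5 N to start it, 4 N fully down; when fully down it still stands 4 mm above the case
- cream_jar: closed amber glass jar with metal cap, 66 mm diameter, 52 mm high, loose; origin at the centre of its underside. To be left alone
- wax_can: plain aluminium can, 52 mm diameter, 85 mm high, loose; origin at the centre of its underside. To be left alone
There are look-alikes about, which are no part of the job. Leave any yellow look-alike of the round_timer alone.

How it is judged (in metres and radians):
On the way, in this order (a step that is already met when the one before it is completed fails the run):
1. the big key of the round timer is pressed fully down (at least 4 of its 5 mm) by the fingertips, the small key being out (value of joint round_timer_big_key above 0.004 m and value of joint round_timer_small_key below 0.0015 m and contact force between the fingers and round_timer above 0.5 N), for 0.05 s.
2. the big key is let out again (within 1.5 mm), the small key being out (value of joint each of round_timer_big_key, round_timer_small_key below 0.0015 m), for 0.02 s.
3. the small key of the round timer is pressed fully down (at least 4 of its 5 mm) by the fingertips, the big key being out (value of joint round_timer_small_key above 0.004 m and value of joint round_timer_big_key below 0.0015 m and contact force between the fingers and round_timer above 0.5 N), for 0.05 s.
At the end, for the whole second after the job is handed in: Both keys of the round timer are out again (within 1.5 mm), it lies flat (within 3 degrees) and at rest within 15 mm of where it lay at the start; the other two timers, the jar and the can are within 6 mm of where they were (all of step 2 and distance of round_timer from where it was at the start of the episode below 0.015 m and angle between round_timer's own z axis and vertical below 0.05 rad and linear speed of round_timer below 0.01 m/s and distance of each of square_timer, oblong_timer, cream_jar, wax_can from where it was at the start of the episode below 0.006 m); the robot touches nothing.
It fails at once if the round timer is lifted or tipped (origin over 8 mm up, or tilt over 0.15 rad) (height (world z) of round_timer above 0.008 m or angle between round_timer's own z axis and vertical above 0.15 rad).
It fails at once if the round timer is pushed more than 20 mm from its place (distance of round_timer from where it was at the start of the episode above 0.02 m).
It fails at once if the round timer is pressed with more than 30 N (contact force between any of the fingers, the arm and round_timer above 30 N).
It fails at once if another timer, the jar or the can is touched (over 0.5 N) or moved more than 6 mm (contact force between any of the fingers, the arm and square_timer above 0.5 N or distance of any of square_timer, oblong_timer, cream_jar, wax_can from where it was at the start of the episode above 0.006 m or contact force between any of the fingers, the arm and oblong_timer above 0.5 N or contact force between any of the fingers, the arm and cream_jar above 0.5 N or contact force between any of the fingers, the arm and wax_can above 0.5 N).
It also fails if it takes over 38 s, if anything falls off the work surface, if the arm or the gripper's body presses on something with over 40 N, if the wrist force passes 120 N, or if a joint passes its speed limit or range.

## Working session

There is one attempt and no reset: what is moved stays moved. The work goes in short steps, Python scripts to look and compute and a shell command to move; the robot and the scene stay as the last step left them, time stands still between calls to the robot, and variables do not carry over. Pictures are saved under pics/ and viewed, at most 10 in all, crops included, and the job is handed in when it is done.

```bash
mkdir -p pics; python3 - <<'E'
from rig import *
import cv2,numpy as np
s=observe();print(s['time_s'],s['position'],np.round(s['tool_rot'],3),s['grip_width'])
ims=[]
for c in ["top","scene"]:
    d=get_image(c);cv2.imwrite(f"pics/{c}.png",d["img"])
    for q in ["round_timer","round_timer_big_key_top","round_timer_small_key_top","square_timer","oblong_timer","cream_jar","wax_can"]:
        for r in landmark_of(c,q)[:3]: 
            print(c,q,np.round(r["point"],3),round(r["conf"],2))
E
```

```text
0.0 [ 0.14341741 -0.53065756  0.23069172] [[ 0.965  0.261 -0.   ]
 [ 0.261 -0.965  0.002]
 [ 0.    -0.001 -1.   ]] 0.08545263646474809
top round_timer [0.392 0.21  0.   ] 0.85
top round_timer [ 0.562  0.209 -0.001] 0.79
top round_timer [0.726 0.282 0.002] 0.75
top round_timer_big_key_top [0.398 0.178 0.037] 0.6
top round_timer_big_key_top [0.733 0.311 0.04 ] 0.57
top round_timer_big_key_top [0.561 0.24  0.038] 0.5
top round_timer_small_key_top [0.568 0.175 0.033] 0.61
top round_timer_small_key_top [0.378 0.239 0.035] 0.53
top round_timer_small_key_top [0.724 0.252 0.04 ] 0.42
top square_timer [ 0.536 -0.195 -0.002] 0.93
top oblong_timer [ 0.463 -0.014 -0.006] 0.89
top cream_jar [ 0.732 -0.126  0.003] 0.77
top wax_can [ 0.724  0.126 -0.001] 0.56
scene round_timer [ 0.565  0.21  -0.   ] 0.95
scene round_timer [0.727 0.285 0.002] 0.86
scene round_timer [0.391 0.204 0.001] 0.81
scene round_timer_big_key_top [0.732 0.313 0.039] 0.59
scene round_timer_big_key_top [0.524 0.396 0.037] 0.54
scene round_timer_big_key_top [0.396 0.174 0.033] 0.45
scene round_timer_small_key_top [0.384 0.241 0.038] 0.61
scene round_timer_small_key_top [0.724 0.254 0.038] 0.53
scene round_timer_small_key_top [0.568 0.178 0.035] 0.46
scene square_timer [ 0.533 -0.202 -0.002] 0.7
scene oblong_timer [ 0.46  -0.013 -0.002] 0.95
scene cream_jar [ 0.726 -0.126 -0.   ] 0.83
scene wax_can [ 0.718  0.124 -0.001] 0.83
```

View pics/top.png

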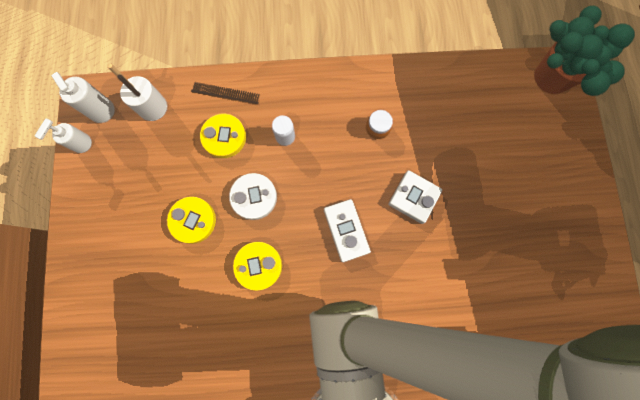

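View pics/scene.png

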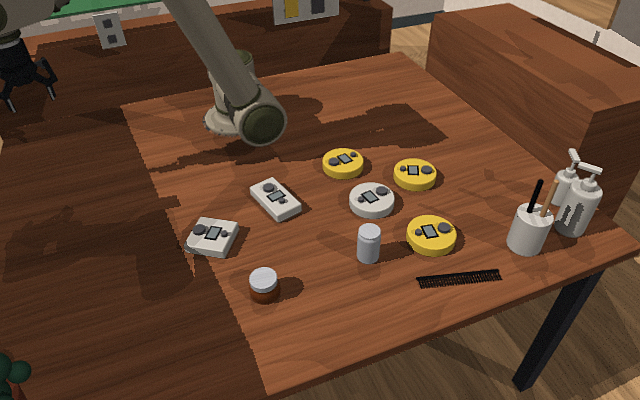

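The white round timer is at top-view pixel (253,196), about (0.563, 0.209) in the world. Its big key is on the left (+y) and the small key on the right. The three yellow ones are look-alikes. I'll move above the white timer with the gripper shut.

```bash
python3 -m pendant '[[[0.93,-0.94,0],[0,0,0]],[[0.93,-0.94,0],[0,0,0]],[[0.93,-0.94,0],[0,0,0]],[[0.93,-0.94,0],[0,0,0]],[[0.93,-0.94,0],[0,0,0]],[[0.93,-0.94,0],[0,0,0]],[[0.93,-0.94,0],[0,0,0]],[[0.93,-0.94,0],[0,0,0]]]' 0 20 
python3 -m pendant '[[[0.93,-0.94,0],[0,0,0]],[[0.93,-0.94,0],[0,0,0]],[[0.93,-0.94,0],[0,0,0]],[[0.93,-0.94,0],[0,0,0]],[[0.93,-0.94,0],[0,0,0]],[[0.93,-0.94,0],[0,0,0]],[[0.5,-0.5,0],[0,0,0]],[[0,0,0],[0,0,0]]]'
python3 - <<'E'
from rig import *
import cv2,numpy as np
s=observe();print(s['position'],np.round(s['tool_rot'],3),s['q'],s['ft_force'])
d=get_image("wrist");cv2.imwrite("pics/w1.png",d["img"])
for q in ["round_timer","round_timer_big_key_top","round_timer_small_key_top"]:
    for r in landmark_of("wrist",q)[:3]: print(q,np.round(r["point"],4),round(r["conf"],2))
    for r in regions_of("wrist",q)[:1]:
        m=r["mask"]; print(q,m.sum(),np.argwhere(m).mean(0))
E
```

```text
time_s: 1.8
position: [0.3529, -0.1615, 0.2316]
tool_rot: [[0.966, 0.26, 0.001], [0.26, -0.966, -0.0], [0.001, 0.001, -1.0]]
ft_force: [1.0, -1.0, -0.0]
grip_width: 0.0002
gripper_force: 0.0
time_s: 2.8
position: [0.5234, 0.1389, 0.2309]
tool_rot: [[0.965, 0.263, -0.0], [0.263, -0.965, 0.0], [-0.0, -0.0, -1.0]]
ft_force: [0.1, -0.2, 0.1]
grip_width: -0.0002
gripper_force: 0.0
[0.52336367 0.1389393  0.23087419] [[ 0.965  0.263 -0.   ]
 [ 0.263 -0.965  0.   ]
 [-0.    -0.    -1.   ]] [2.33322626e+00 2.09794860e+01 7.57198475e+01 3.88325763e-03
 8.33234878e+01 7.70743492e+01] [ 0.08788499 -0.22045983  0.13867303]
round_timer [5.662e-01 2.091e-01 4.000e-04] 0.98
round_timer [0.3895 0.2049 0.0035] 0.65
round_timer [0.5117 0.3681 0.0012] 0.57
round_timer 11788 [108.63598575 255.6175772 ]
round_timer_big_key_top [0.5258 0.3987 0.0362] 0.9
round_timer_big_key_top [0.5604 0.2372 0.0366] 0.75
round_timer_big_key_top [0.3943 0.1744 0.0363] 0.71
round_timer_big_key_top 890 [108.28089888 221.76179775]
round_timer_small_key_top [0.3843 0.2417 0.04  ] 0.71
round_timer_small_key_top [0.5675 0.177  0.0363] 0.7
round_timer_small_key_top [0.4969 0.3331 0.0389] 0.7
round_timer_small_key_top 217 [268.83410138 193.94930876]
```

View pics/w1.png

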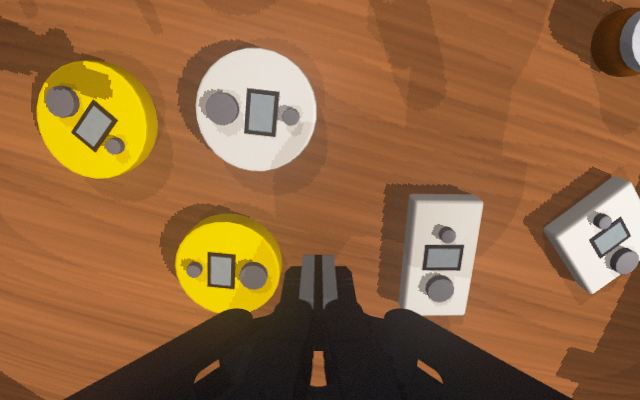

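The white timer shows at pixel (256,109), with its big key at (222,108) and small key at (291,116). I'll back-project both keys onto the z = 37 mm plane and compare with the networks.

```bash
cat > h.py <<'E'
from rig import *
import cv2,numpy as np
def keys(cam,guess=(0.563,0.209)):
    d=get_image(cam);R=np.array(d["rotation"]);e=np.array(d["eye"]);out={}
    for k in ["big","small"]:
        for r in regions_of(cam,f"round_timer_{k}_key_top"):
            m=r["mask"].astype(np.uint8)
            if m.sum()<20: continue
            # top face: pixels on depth close to top plane
            v,u=np.nonzero(m)
            p=cv2.undistortPoints(np.c_[u,v].astype(np.float64).reshape(-1,1,2),d["camera_matrix"],np.array(d["dist_coeffs"])).reshape(-1,2)
            z=d["range_z"][v,u]; ray=np.c_[p,np.ones(len(p))]@R.T
            P=e+ray*z[:,None]; P=P[(P[:,2]>0.033)&(P[:,2]<0.042)]
            c=P.mean(0) if len(P) else P
            if len(P) and np.linalg.norm(c[:2]-guess)<0.06: 
                mm=(P.min(0)+P.max(0))/2
                print(k,np.round(c,4),"mid",np.round(mm[:2],4),"ext",np.round(np.ptp(P,axis=0),3),round(r["conf"],2),len(P))
                out[k]=mm
    s=observe();T=np.array(s["tool_rot"]);pos=np.array(s["position"])
    print(s["time_s"],np.round(pos,4),np.round(s["ft_force"],2))
    for k,c in out.items():print(k,"shift units",np.round(T.T@(c-pos)/0.04,3))
    return d
E
python3 -c "
from h import *
keys('wrist')"
```

```text
big [0.5587 0.2419 0.0359] mid [0.5588 0.2424] ext [0.028 0.029 0.005] 0.96 785
small [0.5682 0.1788 0.036 ] mid [0.568 0.179] ext [0.014 0.014 0.004] 0.62 198
3.3 [0.523  0.1372 0.2314] [ 0.65 -0.5   0.19]
big shift units [ 1.549 -2.306  4.896]
small shift units [ 1.36  -0.717  4.886]
```

```bash
python3 -m pendant '[[[0.52,-0.77,0],[0,0,0]],[[0.52,-0.77,0.5],[0,0,0]],[[0.51,-0.77,0.9],[0,0,0]],[[0,0,0.9],[0,0,0]],[[0,0,0.9],[0,0,0]],[[0,0,0.9],[0,0,0]],[[0,0,0.15],[0,0,0]],[[0,0,0],[0,0,0]]]'
python3 - <<'E'
from h import *
d=keys("wrist");cv2.imwrite("pics/w2.png",d["img"])
E
```

```text
time_s: 4.3
position: [0.5593, 0.2429, 0.0622]
tool_rot: [[0.965, 0.261, 0.001], [0.261, -0.965, 0.0], [0.001, 0.0, -1.0]]
ft_force: [0.9, -0.3, -0.2]
grip_width: -0.0001
gripper_force: 0.0
big [0.563  0.2433 0.0358] mid [0.5608 0.2426] ext [0.026 0.029 0.005] 0.94 1698
small [0.5685 0.1798 0.0356] mid [0.5681 0.1796] ext [0.015 0.016 0.005] 0.79 642
4.45 [0.5596 0.2431 0.0629] [-0.68  0.4  -1.03]
big shift units [0.024 0.02  0.688]
small shift units [-0.208  1.588  0.69 ]
```

View pics/w2.png

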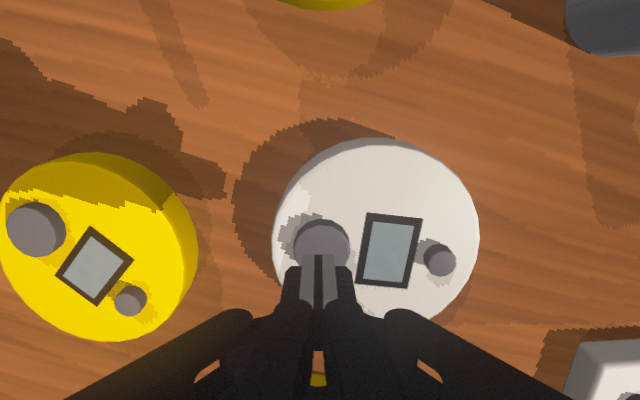

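The fingertips are over the big key, at pixel (321,245). Next I'll press in small steps.

```bash
python3 -m pendant '[[[0,0,0.4],[0,0,0]],[[0,0,0.2],[0,0,0]],[[0,0,0.05],[0,0,0]],[[0,0,0.025],[0,0,0]],[[0,0,0.025],[0,0,0]],[[0,0,0],[0,0,0]]]'
python3 -m pendant '[[[0,0,0.02],[0,0,0]],[[0,0,0],[0,0,0]]]'
```

```text
time_s: 5.2
position: [0.5588, 0.2429, 0.0335]
tool_rot: [[0.965, 0.261, 0.0], [0.261, -0.965, 0.0], [0.0, 0.0, -1.0]]
ft_force: [-1.8, -1.3, 3.1]
grip_width: -0.0001
gripper_force: 1.6
time_s: 5.45
position: [0.5588, 0.2429, 0.0326]
tool_rot: [[0.965, 0.261, 0.0], [0.261, -0.965, 0.0], [0.0, -0.0, -1.0]]
ft_force: [-2.3, -1.3, 3.1]
grip_width: 0.0001
gripper_force: 1.8
```

```bash
python3 -m pendant '[[[0,0,0.015],[0,0,0]],[[0,0,0],[0,0,0]]]'
python3 -m pendant '[[[0,0,0.012],[0,0,0]],[[0,0,0],[0,0,0]]]'
```

```text
time_s: 5.7
position: [0.5588, 0.243, 0.0321]
tool_rot: [[0.965, 0.261, 0.0], [0.261, -0.965, 0.0], [0.0, -0.0, -1.0]]
ft_force: [-1.7, -0.8, 4.7]
grip_width: -0.0001
gripper_force: 2.5
time_s: 5.95
position: [0.5588, 0.243, 0.032]
tool_rot: [[0.965, 0.261, 0.0], [0.261, -0.965, 0.0], [0.0, 0.0, -1.0]]
ft_force: [-3.5, -0.2, 9.0]
grip_width: 0.0
gripper_force: 4.2
```

The force rose past the spring's 4 N, so the big key has bottomed out. I'll lift and shift to above the small key.

```bash
python3 -m pendant '[[[0,0,-0.35],[0,0,0]],[[0,0,-0.35],[0,0,0]],[[-0.06,0.53,0],[0,0,0]],[[-0.06,0.53,0],[0,0,0]],[[-0.07,0.53,0],[0,0,0]],[[0,0,0],[0,0,0]]]'
python3 - <<'E'
from h import *
d=keys("wrist");cv2.imwrite("pics/w3.png",d["img"])
E
```

```text
time_s: 6.7
position: [0.5684, 0.1773, 0.0591]
tool_rot: [[0.966, 0.258, -0.001], [0.258, -0.966, -0.0], [-0.001, -0.0, -1.0]]
ft_force: [1.0, 0.4, -0.5]
grip_width: 0.0005
gripper_force: 0.0
big [0.5598 0.2417 0.0359] mid [0.5588 0.2418] ext [0.03  0.029 0.005] 0.7 2439
small [0.5709 0.1799 0.0356] mid [0.5703 0.1791] ext [0.011 0.016 0.005] 0.76 472
6.85 [0.568  0.1795 0.0593] [ 0.62  1.12 -1.2 ]
big shift units [ 0.185 -1.562  0.596]
small shift units [0.054 0.025 0.599]
```

View pics/w3.png

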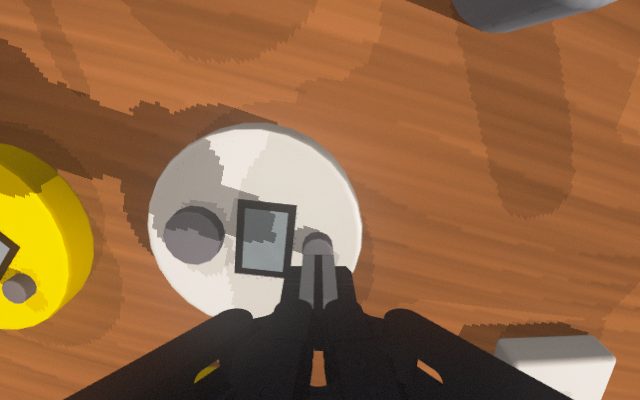

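The big key is back out at pixel (194,235). The tips are centred over the small key at (318,243), and the timer hasn't moved. Now the small key.

```bash
python3 -m pendant '[[[0,0,0.35],[0,0,0]],[[0,0,0.15],[0,0,0]],[[0,0,0.05],[0,0,0]],[[0,0,0.05],[0,0,0]],[[0,0,0.025],[0,0,0]],[[0,0,0.02],[0,0,0]],[[0,0,0],[0,0,0]]]'
python3 -m pendant '[[[0,0,0.015],[0,0,0]],[[0,0,0],[0,0,0]]]'
```

```text
time_s: 7.72
position: [0.568, 0.1796, 0.0338]
tool_rot: [[0.965, 0.261, 0.0], [0.261, -0.965, 0.0], [0.0, -0.0, -1.0]]
ft_force: [-1.2, 1.2, 3.5]
grip_width: -0.0001
gripper_force: 1.5
time_s: 7.98
position: [0.5681, 0.1796, 0.0331]
tool_rot: [[0.965, 0.261, 0.0], [0.261, -0.965, 0.0], [0.0, -0.0, -1.0]]
ft_force: [-2.2, 1.7, 4.2]
grip_width: 0.0001
gripper_force: 1.7
```

```bash
python3 -m pendant '[[[0,0,0.02],[0,0,0]],[[0,0,0],[0,0,0]]]'
python3 -m pendant '[[[0,0,0.015],[0,0,0]],[[0,0,0],[0,0,0]]]'
```

```text
time_s: 8.22
position: [0.5681, 0.1796, 0.0323]
tool_rot: [[0.965, 0.261, 0.0], [0.261, -0.965, 0.0], [0.0, -0.0, -1.0]]
ft_force: [-2.0, 1.6, 3.3]
grip_width: 0.0001
gripper_force: 1.9
time_s: 8.48
position: [0.5682, 0.1796, 0.032]
tool_rot: [[0.965, 0.261, 0.0], [0.261, -0.965, 0.0], [0.0, 0.0, -1.0]]
ft_force: [-3.9, 1.4, 6.7]
grip_width: -0.0002
gripper_force: 3.4
```

The small key has bottomed too (z = 32 mm, 6.7 N). Withdrawing.

```bash
python3 -m pendant '[[[0,0,-0.4],[0,0,0]],[[0,0,-0.8],[0,0,0]],[[0,0,-1],[0,0,0]],[[0,0,-1],[0,0,0]],[[0,0,-0.6],[0,0,0]],[[0,0,0],[0,0,0]],[[0,0,0],[0,0,0]]]'
python3 - <<'E'
from h import *
keys("wrist")
E
```

```text
time_s: 9.35
position: [0.5676, 0.1793, 0.1827]
tool_rot: [[0.965, 0.261, -0.002], [0.261, -0.965, -0.0], [-0.002, -0.0, -1.0]]
ft_force: [0.7, -0.1, -0.1]
grip_width: 0.0001
gripper_force: 0.0
big [0.5593 0.2418 0.0358] mid [0.559 0.242] ext [0.03  0.03  0.005] 0.62 968
small [0.5685 0.1797 0.0358] mid [0.5683 0.1794] ext [0.015 0.015 0.005] 0.61 251
9.5 [0.5677 0.1794 0.1825] [-0.97 -0.2   0.14]
big shift units [ 0.206 -1.567  3.674]
small shift units [0.023 0.005 3.67 ]
```

Both keys are out and the timer is where it started.

```bash
python3 -c "
from rig import *
print(close_job())"
```

```text
the job is handed in; nothing more can be done
None
```

I pressed the white round timer's big key and then its small key fully down, and both came back out. The arm is withdrawn, the timer did not measurably move, and the job was handed in at about 9.5 s; no verdict was returned.

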